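Hold the sprung chest lid at the bevel's angle, with the fall front down

TASK

The lid stay is about to be screwed into this little tool chest through its front: pull the fall front all the way down until it lies level, and leave it down. Then lift the sprung lid until it is parallel with the blade of the sliding bevel taped to the chest's side, and finish with the gripper still holding it there, motionless: do not put it down or let go. Never let the lid snap shut, and do not disturb the bevel or the other things on the bench.

Things in the scene. Friction and masses are not known exactly. Their poses are not given: they have to be found in the camera images.
- chest: plywood tool chest fixed on the bench on two bearers (sizes in mm): case 400 wide (y), 240 deep (x), its top edge 165 above the bench. Origin on the bench under its middle; x points from its front to its rear (the front faces the robot), y to its left, z up. Fall front at its front, sprung lid on top, wooden sliding bevel taped to its right side
- lid_knob (a point): centre of the head of the dark turned knob at the middle of the lid's front edge. The knob points forward (the lid's -x), 42 mm long; its head is a cylinder 28 in diameter, 22 long along the lid's x, on a neck 14 in diameter; the head's centre is 30 in front of the lid's edge, 272 forward of the hinge line and 8 above it when shut. Axes turn with the lid; the chest's when shut
- lid (a joint): opening angle of the lid in rad: 0 shut, growing as its front rises, up to 1.3. The lid is 242 mm long, 400 wide, 16 thick, flush with the case; its hinge line runs along y at the case's rear top edge (120 behind the chest's middle, 165 above the bench, level with the lid's underside). Sprung hinges and its weight (0.6 to 0.9 kg) pull it shut: 5 to 8 N upward at the knob lift it
- bevel_tip (a point): free end, with blue tape, of the bevel's locked dark wooden blade beside the chest's right side. It rises forward from its pivot on the lid's hinge line (165 mm above the bench, 206 right of middle) at 0.35 to 0.60 rad above level. This point is 250 along the blade's lower edge from the pivot and 13 off it, at mid-height of the 26 high, 9 thick blade. Axes: x along the blade, tip to pivot
- front (a joint): opening angle of the fall front in rad: 0 shut (upright), growing as its top edge comes down towards the robot, 1.571 fully down (level, at its stop). Starts shut or ajar, 0 to 0.35. Stiff friction hinge (about 0.4 N m, some 5 N at the knobs): it stays where it is left. The panel is 366 mm wide, 115 from hinge to top edge, 15 thick
- front_hinge (a point): middle of the fall front's hinge line (along the chest's y): the panel's outer lower edge, at the case's front face, 48 mm above the bench. Axes turn with the panel: z from the hinge to its top edge, x from outer to inner face. When the panel is down its upper side is level, 63 above the bench
- front_knob_left (a point): centre of the head of the fall front's left knob (+y of the chest). Same knob as the lid's: head 28 mm in diameter, 22 long, neck 14; it points forward, head's centre 30 in front of the panel's outer face, 92 up the panel from the hinge line, 120 left of the panel's middle. Axes as front_hinge
- front_knob_right (a point): the same for the right knob, 120 mm right of the panel's middle
- drill: bystander, to be left alone: cordless drill, black and grey with red details, standing on its battery, nose along its +x, about 240 long, 76 wide, 223 high; origin under the middle of the battery (mm)
- glue: bystander, to be left alone: white glue bottle with a blue label and an orange cap, diameter 64, 190 high; origin at the centre of its foot (mm)
- edging_roll: bystander, to be left alone: roll of pale wood edging lying flat, outer diameter 140, 23 high; origin at the centre of its underside (mm)
- screw_tray: bystander, to be left alone: yellow plastic tray with one divider, 110 x 80, 30 high; origin under its centre (mm)
- try_square: bystander, to be left alone: try square lying flat: dark wooden stock 130 x 24 x 18 along its x, steel blade 200 long towards its +y; origin under the middle of the stock (mm)
- offcuts: bystander, to be left alone: pile of three pale wooden strips, about 280 x 53, 60 high, long along its x; origin under it (mm)
- screwdriver: bystander, to be left alone: screwdriver with an orange handle lying along its x (mm)
- tape_measure: bystander, to be left alone: yellow tape measure standing, 70 x 38, 60 high; origin under it (mm)

How it is judged:
On the way, in this order (a step that is already met when the one before it is completed fails the run):
1. the fall front has been pulled fully down, level (value of joint front above 1.48 rad), for 0.2 s.
2. with the front down, the lid is held still in the gripper, parallel with the bevel's blade (angle between the x axis of lid_knob and the x axis of bevel_tip, either way round below 0.07 rad and velocity of joint lid between -0.12 and 0.12 rad/s and contact force between the fingers and lid above 1 N and value of joint front above 1.48 rad), for 0.3 s.
At the end, for the whole second after the job is handed in: The fall front lies level (within 5 degrees of its stop), and the gripper holds the lid still, parallel with the bevel's blade to within 4 degrees (0.07 rad), the fingers bearing it with more than 1 N and nothing else propping it (all of step 2 and height (world z) of lid_knob above 0.22 m and contact force between lid and drill below 0.2 N and contact force between lid and glue below 0.2 N and contact force between lid and edging_roll below 0.2 N and contact force between lid and screw_tray below 0.2 N and contact force between lid and try_square below 0.2 N and contact force between lid and offcuts below 0.2 N and contact force between lid and screwdriver below 0.2 N and contact force between lid and tape_measure below 0.2 N); the arm keeps its last pose, push and grip.
It fails at once if the lid snaps shut (closes faster than 2.5 rad/s) (velocity of joint lid below -2.5 rad/s).
It fails at once if the bevel is knocked off its setting (tip moved more than 10 mm) (distance of bevel_tip from where it was at the start of the episode above 0.01 m).
It fails at once if a bystander is disturbed (moved more than 25 mm) (distance of any of drill, glue, edging_roll, screw_tray, try_square, offcuts, screwdriver, tape_measure from where it was at the start of the episode above 0.025 m).
It also fails if it takes over 58 s, if anything falls off the work surface, if the arm or the gripper's body presses on something with over 40 N, if the wrist force passes 120 N, or if a joint passes its speed limit or range.

ROBOT

A 7-joint arm with a two-finger parallel gripper is mounted at the origin on the work surface. World frame = base frame: x ahead of the robot, y to its left, z up, the work surface at z = 0. Lengths are in m, angles in rad, forces in N, time in s.
With the tool pointing down it reaches from about 0.4 to 0.875 m from the base axis. Payload 6.5 kg.
Tool frame: the origin (TCP) lies between the finger pads; the fingertips stand 8 mm ahead of it and the grasp point (between the pads) lies 11 mm behind it; z points along the fingers, y is the direction in which the jaws open and shut (so a half turn about z gives the same grasp; the last joint's range is limited). The gripper opens to 85 mm and grips with 20 to 120 N. Pads are 22 mm wide; open, the fingers measure 114 mm over their backs; the gripper's body (76 mm by 85 mm) begins 54 mm behind the grasp point. The pads swing forward as they close: fully open they stand 13 mm farther back than shut.
Start: joints at [-1.351, 0.536, -0.004, 1.538, 0.003, 1.067, -0.071], TCP at [0.183, 0.624, 0.239] pointing down, gripper open.
Joint ranges: [-2.7, 2.7], [-0.37, 2.16], [-1.27, 1.26], [0.24, 2.4], [-1.31, 4.45], [0.19, 1.91], [-2.76, 2.76]. Speed limits (rad/s): [2.39, 2.39, 3.14, 3.14, 3.14, 3.14, 3.14].

INTERFACE

Orientations are given as a unit quaternion [x, y, z, w].
In Python, from cell import r, optics gives the robot as it stands. Calls block until the motion is done:
- r.move_pose(position, orientation): joint-space move of the TCP to a pose.
- r.servo_line(position, speed=0.15, frame=None, f_stop=None): straight line of the TCP; frame=None keeps the orientation; speed is the mean speed in m/s. With f_stop (N) it stops when the force on the tool has changed by that much, and returns True; else False.
- r.movej(angles): joint-space move.
- r.move_gripper(opening): finger opening in m; the grip force is fixed at half the most; returns when the fingers have stopped.
- r.wait(seconds).
- r.inverse_kinematics(position, orientation): joint angles nearest the present ones, or None.
- optics.snapshot(name): name is "side" or "top" or "wrist"; returns a dict with "image" (400x640x3 uint8, red, green, blue), "fx", "fy", "cx", "cy" (pixels), "world_to_cam" (4x4, takes a point from world to camera coordinates). Camera axes: x right, y down, z forward; pixel columns grow to the right and rows downward; lengths in m; the calibration is good to about 2 mm. A picture is of the moment at which its call begins. There is no depth.
A pose or a line that the arm cannot do raises r.MotionError and nothing moves.
- r.job_done(): hands the job in, once; it reports no verdict.
Readings, each from a call of its own:
- r.get_time_s(): time.
- r.get_joint_positions(): joint angles.
- r.get_joint_vel(): joint speeds.
- r.get_joint_torque(): joint torques, N m.
- r.get_tcp_pos(): TCP position.
- r.get_ee_rot(): TCP orientation.
- r.get_wrist_force(): force on the tool from outside, world axes, zero at the start.
- r.get_torque(): the same for the moment, N m.
- r.get_opening(): finger opening in m.
Only numpy, scipy, OpenCV 4.12 (cv2) and the standard library are available. Lean on these libraries where they do the work, as an engineer would, in place of code of your own. Each camera call takes 0.05 s, during which the arm holds its last target.

## Working session

There is one attempt and no reset: what is moved stays moved. The work goes in short steps, each a Python script; the robot and the scene stay as the last script left them, time stands still between calls to the robot, and variables do not carry over. Pictures are saved under pics/ and viewed, and the job is handed in when it is done.

```bash
ls; mkdir -p pics; python3 - <<'E'
from cell import r, optics
import cv2
for n in ("side","top","wrist"):
    s=optics.snapshot(n); cv2.imwrite(f"pics/{n}0.png",s["image"][:,:,::-1])
    import numpy as np
    W=np.array(s["world_to_cam"]); print(n,s["fx"],s["fy"],s["cx"],s["cy"],"cam at",-W[:3,:3].T@W[:3,3],"fwd",W[2,:3])
print(r.get_time_s(), r.get_ee_rot(), r.get_tcp_pos(), r.get_opening())
E
```

```text
pics
side 362.49884578866016 362.49884578866016 318.6229589618983 198.07066089038008 cam at [-0.08377746 -0.70128218  1.13089937] fwd [ 0.44748286  0.50540471 -0.73778396]
top 496.7240863102031 496.7240863102031 312.5842304700939 203.22174781949727 cam at [ 0.37755055 -0.0443072   1.76980697] fwd [ 0.08504879  0.01897215 -0.99619615]
wrist 315.1951741660909 315.1951741660909 323.9495055765914 197.50061841226628 cam at [0.11732804 0.64235207 0.37286899] fwd [ 0.26331848 -0.08064021 -0.96133269]
0.15 [ 1.42370101e-01  9.89813256e-01 -6.85602128e-04 -5.36382819e-05] [0.1831202  0.62317458 0.23859093] 0.08553408444505715
```

View pics/side0.png

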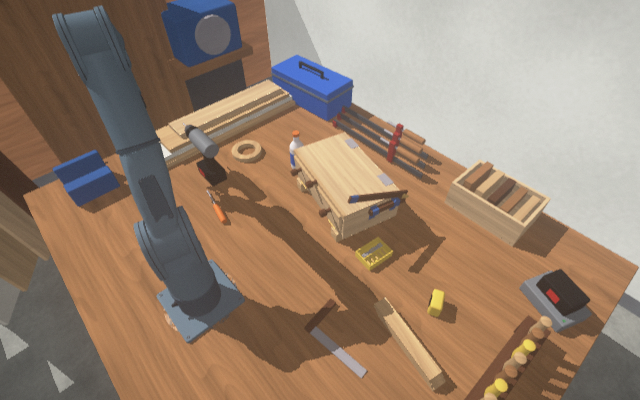

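View pics/top0.png

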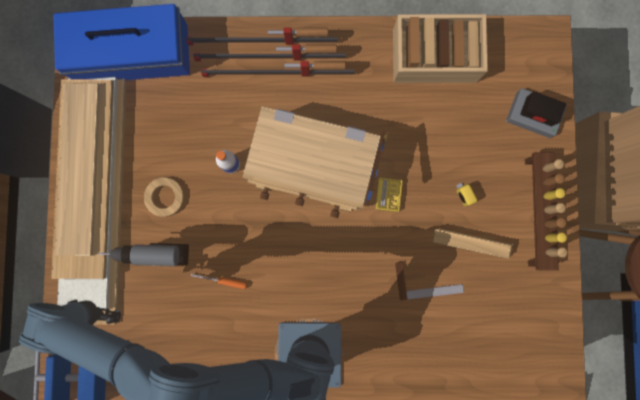

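View pics/wrist0.png

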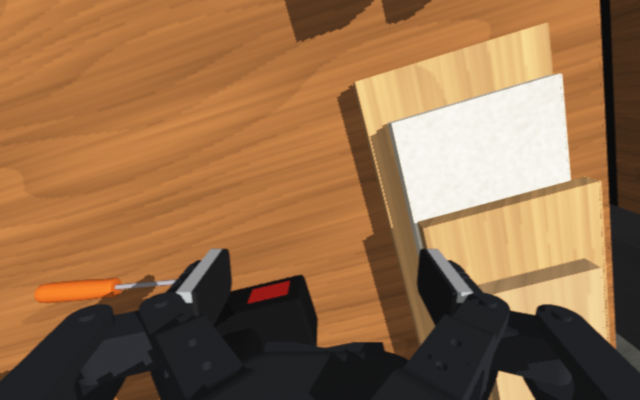

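The overview shows the chest near the middle of the bench, its front facing the robot. In the top view its corners are at about (262,108), (383,135), (365,209) and (243,177). I'll zoom in next.

```bash
python3 - <<'E'
import cv2
t=cv2.imread("pics/top0.png")[90:235,200:420]; cv2.imwrite("pics/topz.png",cv2.resize(t,None,fx=3.6,fy=3.6,interpolation=cv2.INTER_CUBIC))
t=cv2.imread("pics/side0.png")[120:275,260:430]; cv2.imwrite("pics/sidez.png",cv2.resize(t,None,fx=3.8,fy=3.8,interpolation=cv2.INTER_CUBIC))
E
```

```text
(no output)
```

View pics/topz.png

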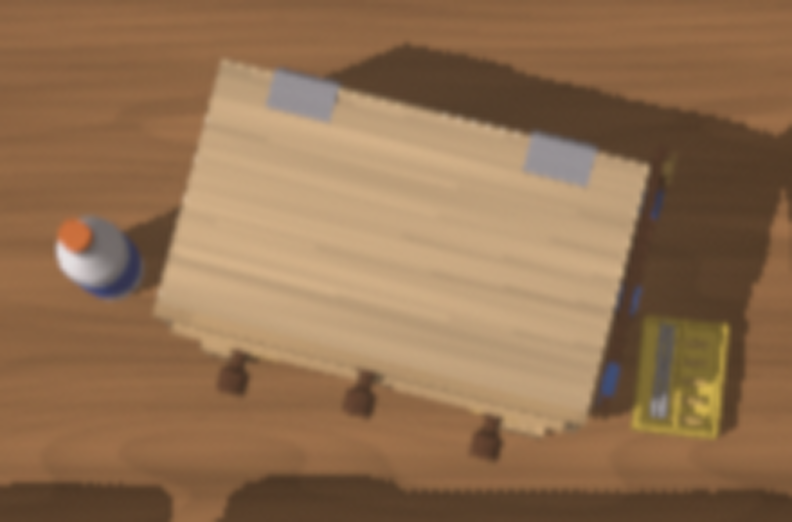

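View pics/sidez.png

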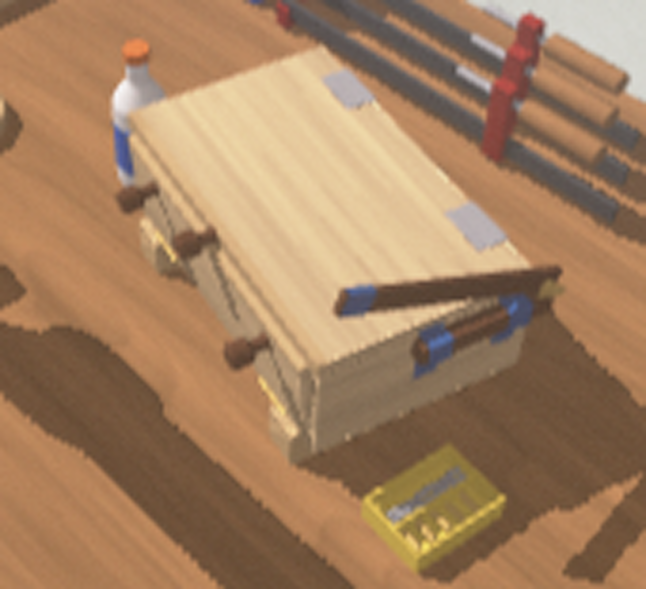

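Top zoom: the lid corners are clear at (222,60), (652,165), (582,432) and (153,313). There are three knob heads in front at (233,377), (360,398) and (486,441), and the fall front is ajar. Side zoom: the blue blade tip is at about (352,300), and the pivot at the right rear. Next I'll measure all of these.

```bash
cat > h.py <<'E'
import numpy as np, cv2
def ray(s,px):
    W=np.array(s["world_to_cam"]);R=W[:3,:3];o=-R.T@W[:3,3]
    d=R.T@np.array([(px[0]-s["cx"])/s["fx"],(px[1]-s["cy"])/s["fy"],1.]);return o,d/np.linalg.norm(d)
def onplane(s,px,n,c):
    o,d=ray(s,px);n=np.array(n,float);return o+d*((c-n@o)/(n@d))
def proj(s,p):
    W=np.array(s["world_to_cam"]);q=W[:3,:3]@p+W[:3,3];return np.array([s["fx"]*q[0]/q[2]+s["cx"],s["fy"]*q[1]/q[2]+s["cy"]])
def tri(s1,p1,s2,p2):
    o1,d1=ray(s1,p1);o2,d2=ray(s2,p2);A=np.stack([d1,-d2],1);t=np.linalg.lstsq(A,o2-o1,rcond=None)[0]
    a=o1+d1*t[0];b=o2+d2*t[1];return (a+b)/2,np.linalg.norm(a-b)
E
cat > m.py <<'E'
from cell import r,optics
from h import *
st=optics.snapshot("top");ss=optics.snapshot("side")
# lid mask in top
im=st["image"];hsv=cv2.cvtColor(im,cv2.COLOR_RGB2HSV)
sub=np.zeros(im.shape[:2],np.uint8)
Z=lambda u,v:(u/3.6+200-0.36,v/3.6+90-0.36)
zc=[(222,60),(652,165),(582,432),(153,313)]
P=[onplane(st,Z(*c),[0,0,1],.181) for c in zc]
for p in P: print("corner",p.round(4))
print("sides",[round(np.linalg.norm(P[i]-P[(i+1)%4]),4) for i in range(4)])
model=np.array([[.12,.2],[.12,-.2],[-.122,-.2],[-.122,.2]])
Q=np.array([p[:2] for p in P]);mc=model.mean(0);qc=Q.mean(0)
A=((model-mc).T@(Q-qc));yaw=np.arctan2(A[0,1]-A[1,0],A[0,0]+A[1,1])
R2=np.array([[np.cos(yaw),-np.sin(yaw)],[np.sin(yaw),np.cos(yaw)]]);t=qc-R2@mc
print("chest",t,"yaw",yaw,"res",np.linalg.norm(model@R2.T+t-Q,axis=1).round(4))
R=np.eye(3);R[:2,:2]=R2;T=np.array([*t,0])
S=lambda u,v:(u/3.8+260-.37,v/3.8+120-.37)
# side check of corners
for c in [(322,47),(528,262),(318,370),(130,113)]:
    p=onplane(ss,S(*c),[0,0,1],.181); print("side corner chestframe",(R.T@(p-T)).round(4))
for n,a,b in [("L",(233,377),(135,197)),("lid",(360,398),(195,241)),("R",(486,441),(245,352))]:
    p,e=tri(st,Z(*a),ss,S(*b)); print(n,(R.T@(p-T)).round(4),"gap",round(e,4))
for n,c in [("tip",(352,300)),("tip end",(337,299)),("pivot end",(560,275))]:
    p=onplane(ss,S(*c),R[:,1],R[:,1]@T-.206); print(n,(R.T@(p-T)).round(4))
np.savez("chest.npz",R=R,T=T,yaw=yaw)
E
python3 m.py
```

```text
corner [0.8309 0.1552 0.181 ]
corner [ 0.7341 -0.234   0.181 ]
corner [ 0.493  -0.1701  0.181 ]
corner [0.599  0.2142 0.181 ]
sides [np.float64(0.401), np.float64(0.2494), np.float64(0.3987), np.float64(0.2393)]
chest [ 0.66524235 -0.00894186] yaw -0.2557763084429328 res [0.0014 0.0036 0.0039 0.0017]
side corner chestframe [0.1158 0.2032 0.181 ]
side corner chestframe [ 0.1213 -0.1783  0.181 ]
side corner chestframe [-0.1228 -0.2003  0.181 ]
side corner chestframe [-0.1223  0.2005  0.181 ]
L [-0.1556  0.1201  0.1399] gap 0.0013
lid [-0.1462 -0.0007  0.1775] gap 0.0011
R [-0.1528 -0.1192  0.1377] gap 0.0009
tip [-0.0969 -0.206   0.2659]
tip end [-0.1122 -0.206   0.2749]
pivot end [ 0.1383 -0.206   0.1804]
```

The chest pose agrees across both views to about 3 mm, and the triangulated knobs sit at their nominal heights. The front is nearly shut, at about 0.05 rad. Next: the bevel angle, the front angle and the reachability of my planned poses.

```bash
cat >> h.py <<'E'
from scipy.spatial.transform import Rotation
try:
    C=np.load("chest.npz");R=C["R"];T=C["T"]
except Exception: pass
def W(p): return R@np.array(p,float)+T
def quat(phi):
    z=R@np.array([np.sin(phi),0,-np.cos(phi)]);y=R[:,1];x=np.cross(y,z)
    return Rotation.from_matrix(np.stack([x,y,z],1)).as_quat()
def tcp_for(p,phi,adv=0.011):   # chest-frame point at grasp point
    z=np.array([np.sin(phi),0,-np.cos(phi)]);return W(np.array(p)+adv*z)
def fknob(th,y): s,c=np.sin(th),np.cos(th);return np.array([-.12-.092*s-.03*c,y,.048+.092*c-.03*s])
def lknob(a): s,c=np.sin(a),np.cos(a);return np.array([.12-.272*c+.008*s,0,.165+.272*s+.008*c])
E
python3 - <<'E'
from cell import r,optics
from h import *
st=optics.snapshot("top");ss=optics.snapshot("side")
def blue(s,roi):
    x0,y0,x1,y1=roi;h=cv2.cvtColor(s["image"],cv2.COLOR_RGB2HSV)[y0:y1,x0:x1]
    m=cv2.inRange(h,(100,90,50),(130,255,255));n,l,stt,c=cv2.connectedComponentsWithStats(m)
    return [(c[i]+[x0,y0],stt[i,4]) for i in range(1,n) if stt[i,4]>=4]
bs=blue(ss,(340,180,420,225));bt=blue(st,(350,130,395,215))
for k in (bs,bt): print([(c.round(1).tolist(),int(a)) for c,a in k])
tipS=min(bs,key=lambda k:k[0][0])[0]
for c,a in bt:
    p,e=tri(st,c,ss,tipS);q=R.T@(p-T);print("tri",q.round(4),round(e,4))
for yy in (-.206,-.2105):
    q=R.T@(onplane(ss,tipS,R[:,1],R[:,1]@T+yy)-T);d=np.array([.12-q[0],q[2]-.165]);L=np.linalg.norm(d)
    print(yy,q.round(4),"L",L.round(4),"ang centre",np.arctan2(d[1],d[0]),"blade",np.arctan2(d[1],d[0])-np.arcsin(.013/L))
for th in (0,.05,.1,.15): print(th,fknob(th,.12).round(4))
for nm,f,y in (("L",fknob,.12),("R",fknob,-.12),("lid",lknob,0)):
    for a in (0.05,.4,.75):
        for phi in (0,.3,.6,.9,1.2):
            j=r.inverse_kinematics(tcp_for(f(a,y) if f is fknob else f(a),phi),quat(phi)); print(nm,a,phi,None if j is None else np.round(j,2))
E
```

```text
[([354.5, 196.0], 6), ([394.5, 200.5], 6), ([375.2, 209.4], 16)]
[([369.0, 195.0], 17)]
tri [-0.0865 -0.2049  0.2721] 0.003
-0.206 [-0.0891 -0.206   0.2742] L 0.2359 ang centre 0.48114953089655066 blade 0.42600354843956845
-0.2105 [-0.0923 -0.2105  0.2801] L 0.2414 ang centre 0.4967387195879195 blade 0.4428666306894052
0 [-0.15  0.12  0.14]
0.05 [-0.1546  0.12    0.1384]
0.1 [-0.159   0.12    0.1365]
0.15 [-0.1634  0.12    0.1345]
L 0.05 0 [-0.49  0.55  0.2   1.86 -0.15  0.75  1.1 ]
L 0.05 0.3 [-0.64  0.46  0.24  2.07  0.22  0.4   0.68]
L 0.05 0.6 [-0.88  0.48  0.36  2.25  1.5   0.27 -0.72]
L 0.05 0.9 [-1.16  0.66  0.53  2.38  2.17  0.55 -1.62]
L 0.05 1.2 [-0.83  0.8  -0.    2.39  2.07  1.23 -1.62]
L 0.4 0 [-0.51  0.54  0.18  1.93 -0.14  0.68  1.07]
L 0.4 0.3 [-0.69  0.47  0.25  2.13  0.27  0.34  0.58]
L 0.4 0.6 [-1.04  0.53  0.49  2.31  1.71  0.22 -1.01]
L 0.4 0.9 [-0.32  0.68 -0.54  2.37  1.97  1.12 -1.22]
L 0.4 1.2 None
L 0.75 0 [-0.51  0.56  0.15  1.99 -0.14  0.61  1.04]
L 0.75 0.3 [-0.73  0.51  0.26  2.18  0.33  0.27  0.48]
L 0.75 0.6 [-0.96  0.56  0.34  2.34  1.87  0.32 -1.21]

[... 443 characters left out ...]
17]
R 0.75 0.6 None
R 0.75 0.9 None
R 0.75 1.2 None
lid 0.05 0 [-0.42  0.42  0.34  1.95 -0.19  0.8   1.35]
lid 0.05 0.3 [-0.55  0.3   0.38  2.18  0.05  0.41  1.07]
lid 0.05 0.6 [-0.17  0.27 -0.18  2.35  1.57  0.37 -0.49]
lid 0.05 0.9 None
lid 0.05 1.2 None
lid 0.4 0 [-0.48  0.34  0.45  1.82 -0.17  1.02  1.35]
lid 0.4 0.3 [-0.66  0.19  0.52  2.04  0.04  0.66  1.12]
lid 0.4 0.6 [-0.82  0.1   0.56  2.26  0.75  0.36  0.38]
lid 0.4 0.9 None
lid 0.4 1.2 None
lid 0.75 0 [-0.48  0.38  0.52  1.59 -0.2   1.23  1.4 ]
lid 0.75 0.3 [-0.66  0.21  0.59  1.83 -0.02  0.85  1.23]
lid 0.75 0.6 [-0.85  0.07  0.65  2.07  0.44  0.51  0.78]
lid 0.75 0.9 [-0.96  0.04  0.67  2.28  1.53  0.41 -0.34]
lid 0.75 1.2 None
```

The tool can tilt from 0 to about 0.4 rad at the knobs. The bevel measures about 0.38–0.44 rad, and I'll refine that later with a closer view. First I'll lift clear and go to the left front knob.

```bash
python3 - <<'E'
from cell import r,optics
from h import *
p=r.get_tcp_pos(); r.servo_line([p[0],p[1],.38],speed=.25)
k=fknob(.05,.12)+[0,0,.004]
r.move_pose(tcp_for(k+[0,0,.13],.1),quat(.1))
s=optics.snapshot("wrist");cv2.imwrite("pics/w1.png",s["image"][:,:,::-1])
print(r.get_time_s(),r.get_joint_positions())
print("expect knob px",proj(s,W(fknob(.05,.12))),"lid knob",proj(s,W(lknob(0))))
E
```

```text
3.3 [-0.66282865  0.33219575  0.35807275  1.8313536  -0.07582902  0.91491824
  1.03298347]
expect knob px [323.21367484 176.78652663] lid knob [159.26185243 194.38615268]
```

View pics/w1.png

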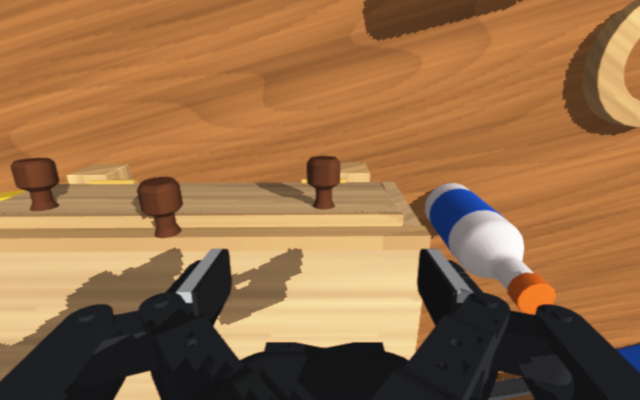

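The wrist view shows the left knob's head at about (323,170) against (323,177) predicted, and the lid knob at (160,193) against (159,194). So the front is open slightly more, at about 0.08 rad. The fingers clear both the glue bottle and the lid knob. Descending to grasp.

```bash
python3 - <<'E'
from cell import r,optics
from h import *
k=fknob(.08,.12)+[0,0,.004]
print(r.servo_line(tcp_for(k,.1),speed=.1,f_stop=15))
print(r.get_tcp_pos(),tcp_for(k,.1),r.get_wrist_force())
r.move_gripper(0.0)
s=optics.snapshot("wrist");cv2.imwrite("pics/w2.png",s["image"][:,:,::-1])
print(r.get_time_s(),r.get_opening(),r.get_wrist_force())
E
```

```text
False
[0.54500425 0.14679512 0.13097179] [0.54452416 0.14666164 0.13036327] [ 0.68203444  0.49726    -0.0070876 ]
5.3917 0.025954414699514337 [-1.29645518  1.47676564  6.07887476]
```

View pics/w2.png

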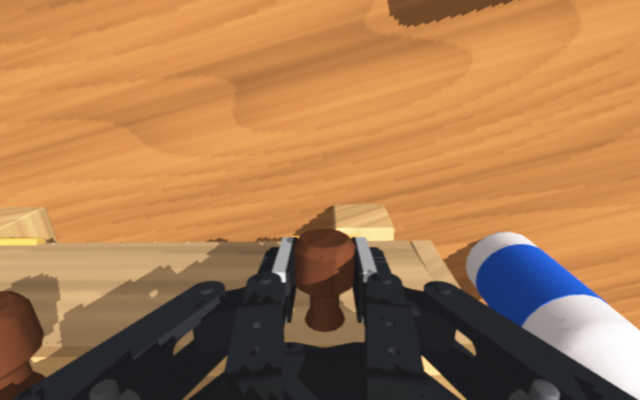

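The knob head is held between the pads at (325,258), with the opening at 26 mm. Pulling it along its arc.

```bash
python3 - <<'E'
from cell import r,optics
from h import *
th0=.08;hp=np.array([-.12,0.12,.048]);v=fknob(th0,.12)+[0,0,.004]-hp
for th,phi in ((.2,.14),(.32,.18),(.44,.22),(.56,.26),(.68,.3)):
    d=th-th0;c,s=np.cos(d),np.sin(d);g=hp+np.array([v[0]*c-v[2]*s,0,v[2]*c+v[0]*s])
    st=r.servo_line(tcp_for(g,phi),speed=.08,frame=quat(phi),f_stop=60)
    print(th,st,r.get_wrist_force().round(1),r.get_opening(),(r.get_tcp_pos()-tcp_for(g,phi)).round(4))
    if st:break
print(r.get_time_s())
s=optics.snapshot("wrist");cv2.imwrite("pics/w3.png",s["image"][:,:,::-1])
s=optics.snapshot("side");cv2.imwrite("pics/s3.png",s["image"][:,:,::-1])
E
```

```text
0.2 False [-2.5  2.3  5.8] 0.026081731970936384 [0.0003 0.0005 0.0005]
0.32 False [-0.7  1.9  5.4] 0.026402331661821786 [0.0005 0.0004 0.0004]
0.44 False [ 1.9  2.2 -1.8] 0.026165213926122925 [ 0.0004  0.0003 -0.0001]
0.56 False [ 2.7  2.1 -4.7] 0.02606747269845035 [ 0.0001  0.0003 -0.0003]
0.68 False [ 0.6  4.8 -4. ] 0.02623440671534165 [-0.0002  0.0003 -0.0002]
6.8667
```

View pics/w3.png

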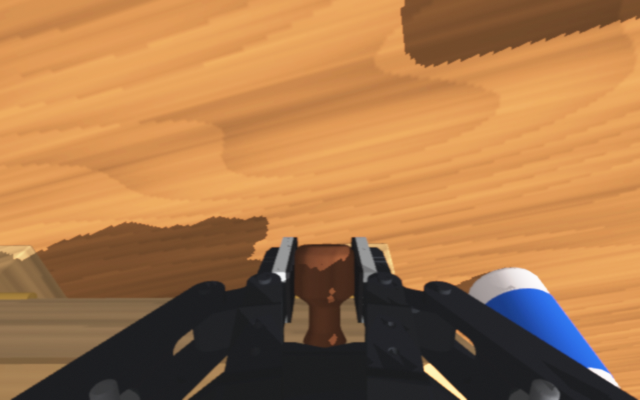

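View pics/s3.png

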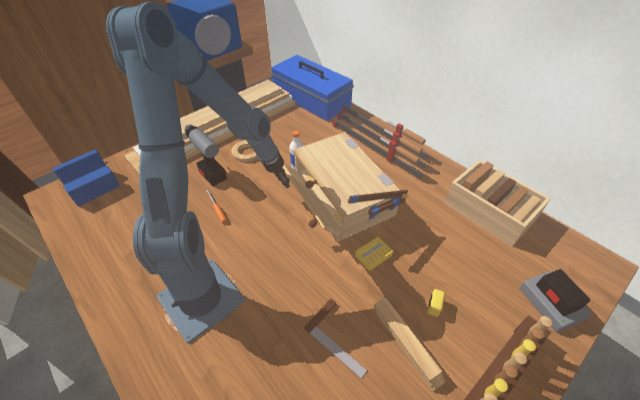

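The panel follows well: arc tracking is within 0.5 mm, the forces are under 6 N, and the side view shows the front ajar at about 0.68 rad. I'll release the knob, back off, then push the panel down from its inner face with closed fingers.

```bash
python3 - <<'E'
from cell import r,optics
from h import *
phi=.3
r.move_gripper(.06)
c=R.T@(r.get_tcp_pos()-T)
r.servo_line(W(c+[-.045,0,.06]),speed=.15)
r.servo_line(W([-.19,.10,.26]),speed=.25)
r.move_gripper(0)
for p in ([-.158,.10,.20],[-.158,.10,.145]):
    st=r.servo_line(tcp_for(p,phi,-.008),speed=.12,f_stop=12,frame=quat(phi)); print(st,r.get_wrist_force().round(1))
s=optics.snapshot("wrist");cv2.imwrite("pics/w4.png",s["image"][:,:,::-1])
s=optics.snapshot("side");cv2.imwrite("pics/s4.png",cv2.resize(s["image"][100:275,230:430,::-1],None,fx=3,fy=3))
print(r.get_time_s(),R.T@(r.get_tcp_pos()-T))
E
```

```text
False [-0.5  0.   0.3]
False [0.5 0.5 0.2]
10.6333 [-0.15975877  0.10049075  0.15369823]
```

View pics/w4.png

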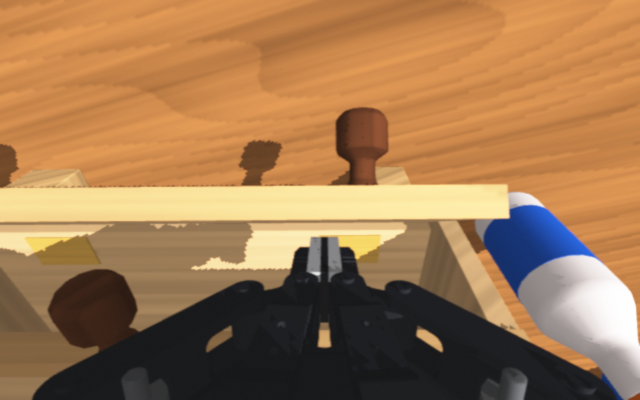

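View pics/s4.png

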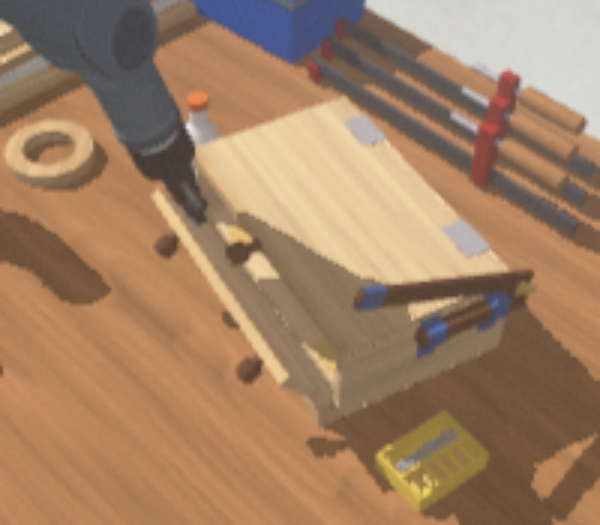

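The closed fingertips at (325,245) are behind the panel's top edge and clear of the lid knob at (92,310). Now I'll push the panel out and down.

```bash
python3 - <<'E'
from cell import r,optics
from h import *
phi=.3
for p in ([-.19,.10,.115],[-.205,.10,.085],[-.207,.10,.056]):
    st=r.servo_line(tcp_for(p,phi,-.008),speed=.06,f_stop=25); print(st,r.get_wrist_force().round(1),(R.T@(r.get_tcp_pos()-T)).round(4),"tip z",round(r.get_tcp_pos()[2]-.008*np.cos(phi),4))
    if st:break
r.wait(.3)
print(r.get_wrist_force().round(1))
s=optics.snapshot("wrist");cv2.imwrite("pics/w5.png",s["image"][:,:,::-1])
s=optics.snapshot("side");cv2.imwrite("pics/s5.png",cv2.resize(s["image"][100:275,230:430,::-1],None,fx=3,fy=3))
print(r.get_time_s())
E
```

```text
False [-0.3  0.6  0.1] [-0.1927  0.0997  0.1224] tip z 0.1148
False [-0.5 -0.6  0.1] [-0.2076  0.0997  0.0924] tip z 0.0847Traceback (most recent call last):
  File "<stdin>", line 5, in <module>
cell.MotionError: the arm cannot follow that straight line within its joint ranges
```

```bash
python3 - <<'E'
from cell import r,optics
from h import *
s=optics.snapshot("wrist");cv2.imwrite("pics/w5.png",s["image"][:,:,::-1])
s=optics.snapshot("side");cv2.imwrite("pics/s5.png",cv2.resize(s["image"][100:275,230:430,::-1],None,fx=3,fy=3))
print(r.get_time_s(),r.get_joint_positions().round(2),r.get_wrist_force())
for phi in (0,.1,.2,.3):
  for x in (-.207,-.195):
    j=r.inverse_kinematics(tcp_for([x,.1,.056],phi,-.008),quat(phi)); print(phi,x,None if j is None else np.round(j,2))
E
```

```text
12.325 [-0.91  0.51  0.5   2.23 -0.14  0.24  0.96] [-0.31151538  1.33993134  1.18704471]
0 -0.207 [-0.51  0.58  0.18  2.02 -0.19  0.55  1.12]
0 -0.195 [-0.49  0.59  0.17  2.   -0.18  0.56  1.12]
0.1 -0.207 [-0.62  0.56  0.26  2.1  -0.19  0.42  1.09]
0.1 -0.195 [-0.6   0.57  0.26  2.07 -0.19  0.44  1.09]
0.2 -0.207 [-0.74  0.55  0.35  2.17 -0.18  0.29  1.04]
0.2 -0.195 [-0.71  0.56  0.34  2.15 -0.18  0.31  1.05]
0.3 -0.207 [-0.66  0.53  0.19  2.23  0.57  0.21  0.26]
0.3 -0.195 [-0.64  0.54  0.19  2.21  0.53  0.21  0.32]
```

View pics/s5.png

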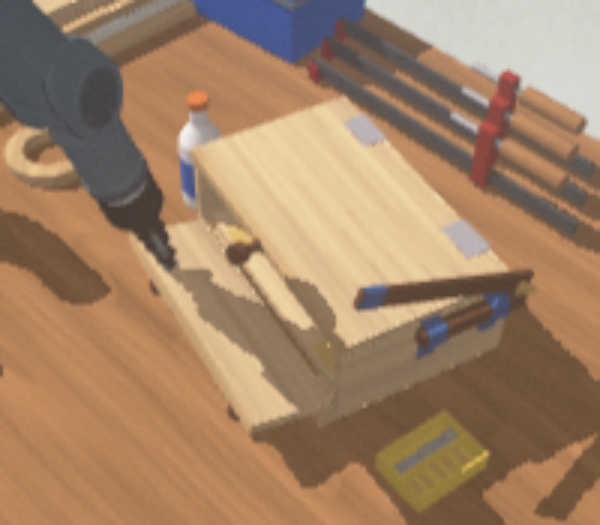

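View pics/w5.png

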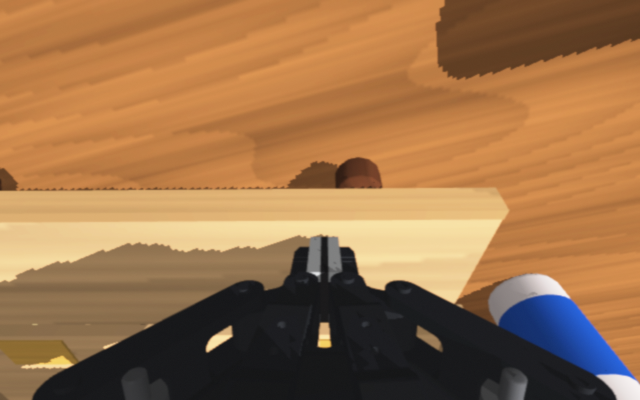

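The panel has come down to about 70°, so the push works. I'll finish it with a smaller tilt of 0.15 rad.

```bash
python3 - <<'E'
from cell import r,optics
from h import *
phi=.15
for p in ([-.207,.10,.075],[-.207,.10,.05]):
    st=r.servo_line(tcp_for(p,phi,-.008),speed=.05,f_stop=25,frame=quat(phi)); print(st,r.get_wrist_force().round(1),(R.T@(r.get_tcp_pos()-T)).round(4),"tip z",round(r.get_tcp_pos()[2]-.008*np.cos(phi),4))
    if st:break
r.wait(.35)
print(r.get_wrist_force().round(1))
s=optics.snapshot("side");cv2.imwrite("pics/s6.png",cv2.resize(s["image"][100:275,230:430,::-1],None,fx=3,fy=3))
print(r.get_time_s())
c=R.T@(r.get_tcp_pos()-T)
r.servo_line(W([c[0]-.02,.06,.20]),speed=.2)
r.servo_line(W([-.2,.0,.33]),speed=.25)
r.wait(.3)
s=optics.snapshot("wrist");cv2.imwrite("pics/w6.png",s["image"][:,:,::-1])
print(r.get_time_s())
E
```

```text
False [-0.5  0.2  0.8] [-0.2074  0.0995  0.0831] tip z 0.0752
True [-7.4 -1.  20.1] [-0.2089  0.1004  0.0716] tip z 0.0637
[-6.4 -1.3 20.3]
13.4583
15.375
```

View pics/s6.png

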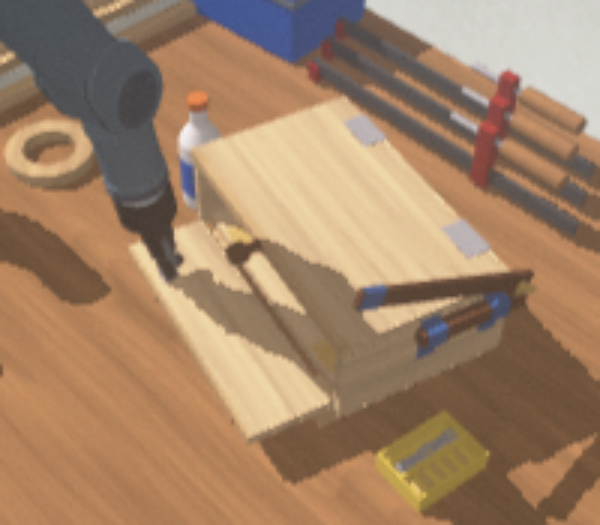

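View pics/w6.png

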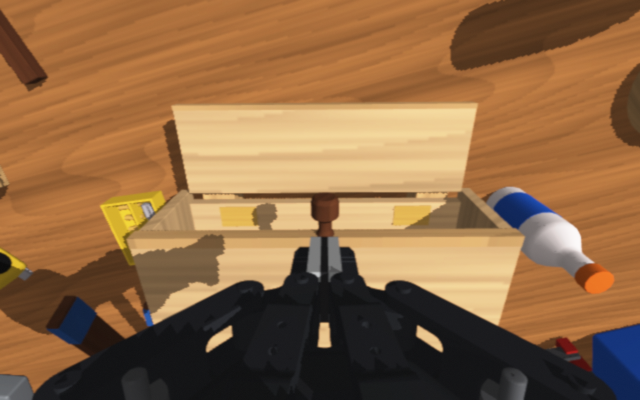

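The fingertip stopped at z = 0.064 m with 20 N, which matches a level panel top at 0.063 m, and the views show the panel flat. Now the bevel: I'll shift the hand left so the wrist camera sees more of the blade, then zoom in on it.

```bash
python3 - <<'E'
from cell import r,optics
from h import *
import pickle
s=optics.snapshot("wrist")
for c in ([-.235,.183,.063],[-.235,-.183,.063]): print("front corner px",proj(s,W(c)))
r.move_pose(W([-.26,.02,.40]),quat(0.0))
r.wait(.2)
s=optics.snapshot("wrist");pickle.dump(s,open("w7.pkl","wb"));cv2.imwrite("pics/w7.png",s["image"][:,:,::-1])
s2=optics.snapshot("side");pickle.dump(s2,open("s7.pkl","wb"))
cv2.imwrite("pics/s7.png",cv2.resize(s2["image"][180:225,340:420,::-1],None,fx=10,fy=10,interpolation=cv2.INTER_CUBIC))
s3=optics.snapshot("top");pickle.dump(s3,open("t7.pkl","wb"))
cv2.imwrite("pics/t7.png",cv2.resize(s3["image"][125:215,345:400,::-1],None,fx=6,fy=6,interpolation=cv2.INTER_CUBIC))
print(r.get_time_s())
E
```

```text
front corner px [478.35255742 102.79012948]
front corner px [171.36092735 102.51292217]
16.2333
```

View pics/w7.png

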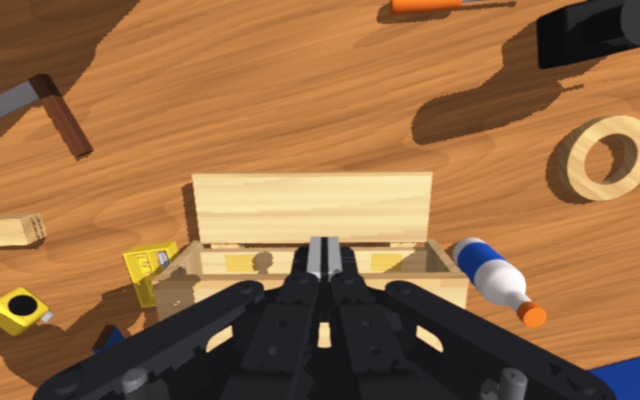

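View pics/s7.png

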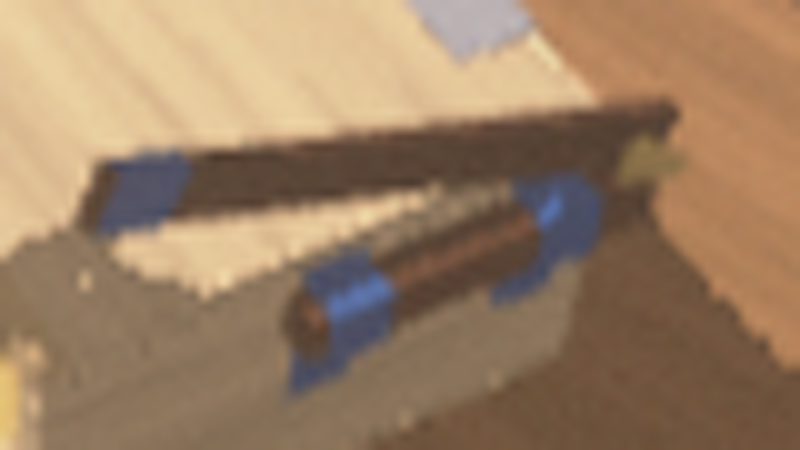

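View pics/t7.png

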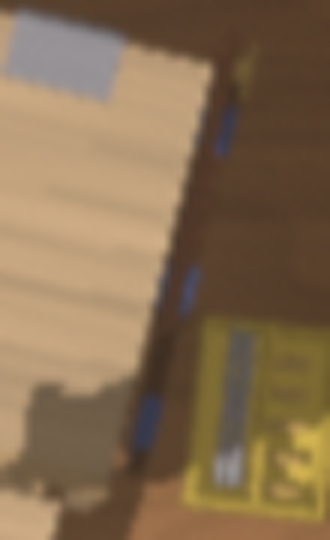

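The front corners project at (478,103) and (171,103) against (477,103) and (173,105) observed, so the front is level. In the side zoom the blade's lower edge runs cleanly from about (115,232) to (440,183) over the light lid. I'll fit its edges to get the angle.

```bash
python3 - <<'E'
from h import *
import pickle
s=pickle.load(open("s7.pkl","rb"));t=pickle.load(open("t7.pkl","rb"))
g=s["image"].astype(float)[:,:,0]
def cross(col,v0,v1,lvl,rise):
    c=g[:,col];
    for v in range(v0,v1):
        a,b=c[v],c[v+1]
        if (rise and a<lvl<=b) or (not rise and a>=lvl>b): return v+(a-lvl)/(a-b)
up=[];lo=[]
for c in range(352,394):
    vm=int(round(180+ (20.3-(c-340-9)*.13)))  # mid of blade
    u=None
    for v in range(vm,vm-12,-1):
        if g[v-1,c]>=130>g[v,c]: u=v-1+(g[v-1,c]-130)/(g[v-1,c]-g[v,c]);break
    l=cross(c,vm,vm+9,130,True)
    if u and c<372+20: up.append((c,u))
    if l and c<382: lo.append((c,l))
for nm,a,y in (("upper(near inner top edge)",up,-.2015),("lower(outer)",lo,-.2105)):
    a=np.array(a);k=np.polyfit(a[:,0],a[:,1],1);res=a[:,1]-np.polyval(k,a[:,0]);ok=abs(res)<.8;k=np.polyfit(a[ok,0],a[ok,1],1)
    P=[R.T@(onplane(s,(c,np.polyval(k,c)),R[:,1],R[:,1]@T+y)-T) for c in (350,382)]
    d=P[0]-P[1];print(nm,ok.sum(),k.round(3),P[0].round(4),P[1].round(4),"angle",np.arctan2(d[2],-d[0]).round(4))
    # foot distance of pivot to the line
    n=np.array([-d[2],d[0]]);n/=np.linalg.norm(n);print("  dist pivot to line",(n@(np.array([.12,.165])-P[0][[0,2]])).round(4))
# tip centre: tri of blue tape (top, side)
Tt=(345+148/6,125+420/6)
Ss=(340+150/10-.45,180+190/10-.45)
p,e=tri(t,Tt,s,Ss);q=R.T@(p-T);print("tape tri",q.round(4),e);d=np.array([.12-q[0],q[2]-.165]);print(np.arctan2(d[1],d[0])-.055)
E
```

```text
upper(near inner top edge) 40 [-1.00000e-01  2.30755e+02] [-0.1035 -0.2015  0.2782] [ 0.0266 -0.2015  0.2286] angle 0.3643
  dist pivot to line 0.0261
lower(outer) 30 [-1.37000e-01  2.50499e+02] [-0.1074 -0.2105  0.2567] [ 0.023  -0.2105  0.2109] angle 0.3371
  dist pivot to line 0.0113
tape tri [-0.0856 -0.2071  0.2617] 0.00512028301878965
0.3846341101293986
```

The estimates spread over 0.34–0.38 rad. There is time to spare, so I'll look at the blade more nearly broadside with the wrist camera from the chest's right.

```bash
python3 - <<'E'
from cell import r
from h import *
j0=r.get_joint_positions()
for tilt in (.7,.9,1.1):
  for py in (-.4,-.5,-.6):
    for pz in (.3,.4):
      for sg in (0,np.pi/2,-np.pi/2,np.pi):
        z=R@np.array([0,np.sin(tilt),-np.cos(tilt)]);x=R@np.array([1.,0,0]);y=np.cross(z,x)
        M=np.stack([x,y,z],1)@Rotation.from_euler("z",sg).as_matrix()
        j=r.inverse_kinematics(W([-.05,py,pz]),Rotation.from_matrix(M).as_quat())
        if j is not None: print(tilt,py,pz,round(sg,2),np.round(j,2),"maxd",abs(j-j0).max().round(2))
E
```

```text
0.7 -0.4 0.3 0 [ 0.38  0.89  0.9   1.28 -1.05  1.89 -0.55] maxd 1.56
0.7 -0.4 0.3 1.57 [ 0.38  0.89  0.9   1.28 -1.05  1.89 -2.12] maxd 3.13
0.7 -0.4 0.3 -1.57 [ 0.38  0.89  0.9   1.28 -1.05  1.89  1.02] maxd 1.19
0.7 -0.4 0.3 3.14 [ 0.44  0.84  0.77  1.28 -0.97  1.83  2.55] maxd 1.53
0.7 -0.4 0.4 0 [ 0.56  0.71  0.54  1.15 -0.84  1.88 -0.8 ] maxd 1.81
0.7 -0.4 0.4 1.57 [ 0.56  0.71  0.54  1.15 -0.84  1.88 -2.37] maxd 3.38
0.7 -0.4 0.4 -1.57 [ 0.56  0.71  0.54  1.15 -0.84  1.88  0.78] maxd 1.38
0.7 -0.4 0.4 3.14 [ 0.56  0.71  0.54  1.15 -0.84  1.88  2.35] maxd 1.38
0.7 -0.5 0.3 0 [ 0.71  0.91  0.54  1.02 -0.85  1.87 -0.66] maxd 1.67
0.7 -0.5 0.3 1.57 [ 0.71  0.91  0.54  1.02 -0.85  1.87 -2.23] maxd 3.24
0.7 -0.5 0.3 -1.57 [ 0.71  0.91  0.54  1.02 -0.85  1.87  0.91] maxd 1.52
0.7 -0.5 0.3 3.14 [ 0.66  0.93  0.64  1.02 -0.92  1.91  2.52] maxd 1.5
0.7 -0.5 0.4 0 [ 0.95  0.81 -0.    0.86 -0.55  1.91 -0.95] maxd 1.96
0.7 -0.5 0.4 1.57 [ 0.95  0.81 -0.    0.86 -0.55  1.91 -2.52] maxd 3.53
0.7 -0.5 0.4 -1.57 [ 0.95  0.81 -0.    0.86 -0.55  1.91  0.62] maxd 1.76
0.7 -0.5 0.4 3.14 [ 0.95  0.8
[... 983 characters left out ...]
57 [ 0.93  0.92 -0.    1.13 -0.81  1.86 -2.38] maxd 3.4
1.1 -0.4 0.3 -1.57 [ 0.93  0.92 -0.    1.13 -0.81  1.86  0.76] maxd 1.74
1.1 -0.4 0.3 3.14 [ 0.93  0.92 -0.    1.13 -0.81  1.86  2.33] maxd 1.74
1.1 -0.4 0.4 0 [ 1.1   0.86 -0.36  1.03 -0.66  1.88 -1.06] maxd 2.08
1.1 -0.4 0.4 1.57 [ 1.1   0.86 -0.36  1.03 -0.66  1.88 -2.63] maxd 3.65
1.1 -0.4 0.4 -1.57 [ 1.1   0.86 -0.36  1.03 -0.66  1.88  0.51] maxd 1.92
1.1 -0.4 0.4 3.14 [ 1.1   0.86 -0.36  1.03 -0.66  1.88  2.08] maxd 1.92
1.1 -0.5 0.3 0 [ 1.31  1.2  -0.9   0.77 -0.17  1.91 -1.21] maxd 2.22
1.1 -0.5 0.3 -1.57 [ 1.31  1.2  -0.9   0.77 -0.17  1.91  0.36] maxd 2.13
1.1 -0.5 0.3 3.14 [ 1.31  1.2  -0.9   0.77 -0.17  1.91  1.93] maxd 2.13
```

```bash
python3 - <<'E'
from cell import r,optics
from h import *
import pickle
def q(tilt):
    z=R@np.array([0,np.sin(tilt),-np.cos(tilt)]);y=R@np.array([1.,0,0]);x=np.cross(y,z)
    assert x[2]>0
    return Rotation.from_matrix(np.stack([x,y,z],1)).as_quat()
for tl,p in ((.5,[-.3,-.25,.45]),(1.1,[-.05,-.41,.32])):
    try: r.move_pose(W(p),q(tl))
    except r.MotionError as e: print(e,p)
r.wait(.3)
s=optics.snapshot("wrist");pickle.dump(s,open("w8.pkl","wb"));cv2.imwrite("pics/w8.png",s["image"][:,:,::-1])
print(r.get_time_s(),R.T@(r.get_tcp_pos()-T),"pivot px",proj(s,W([.12,-.2105,.165])),"tip lower .37",proj(s,W([.12-.25*np.cos(.37),-.2105,.165+.25*np.sin(.37)])))
E
```

```text
19.2417 [-0.04975353 -0.40935865  0.32062254] pivot px [456.63718764 203.59918265] tip lower .37 [263.84445086 142.9645394 ]
```

View pics/w8.png

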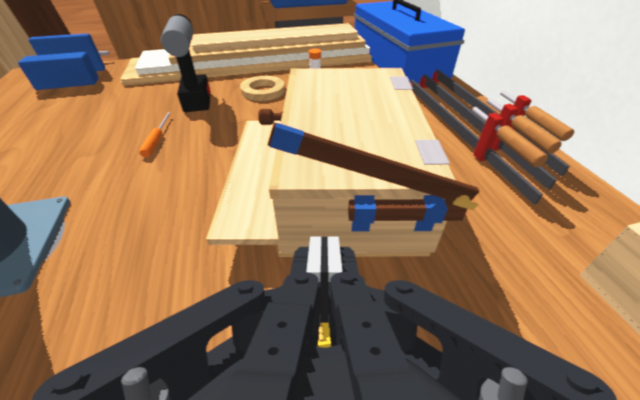

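Excellent broadside view: the blade runs from its blue tip at (285,137) to the pivot near (465,198), and the lid's and case's horizontal edges are visible as a reference. Fitting it.

```bash
python3 - <<'E'
from h import *
import pickle
s=pickle.load(open("w8.pkl","rb"));im=s["image"]
cv2.imwrite("pics/w8z.png",cv2.resize(im[110:215,255:485,::-1],None,fx=3.4,fy=3.4,interpolation=cv2.INTER_CUBIC))
g=im[:,:,0].astype(float)
def ang(k,u0,u1,y,nm):
    P=[R.T@(onplane(s,(c,np.polyval(k,c)),R[:,1],R[:,1]@T+y)-T) for c in (u0,u1)];d=P[0]-P[1]
    n=np.array([-d[2],d[0]]);n/=np.linalg.norm(n)
    print(nm,P[0].round(4),P[1].round(4),"angle",round(np.arctan2(d[2],-d[0]),4),"pivot dist",round(n@(np.array([.12,.165])-P[0][[0,2]]),4))
up=[];lo=[];lid=[]
for c in range(306,420):
    vm=int(round(143+(c-285)*.305))
    for v in range(vm,vm-20,-1):
        if g[v-1,c]>=140>g[v,c]: up.append((c,v-1+(g[v-1,c]-140)/(g[v-1,c]-g[v,c])));break
    for v in range(vm,vm+20):
        if g[v,c]<140<=g[v+1,c]: lo.append((c,v+(140-g[v,c])/(g[v+1,c]-g[v,c])));break
for nm,a,y in (("upper inner",up,-.2015),("upper outer",up,-.2105),("lower outer",lo,-.2105)):
    a=np.array(a)
    for _ in range(3):
        k=np.polyfit(a[:,0],a[:,1],1);a=a[abs(a[:,1]-np.polyval(k,a[:,0]))<1.0]
    print(len(a));ang(k,a[0,0],a[-1,0],y,nm)
# reference: lid bottom/top right edge
print(g[184:200,300].round(),g[184:200,400].round())
E
```

```text
114
upper inner [-0.0679 -0.2015  0.2622] [ 0.0643 -0.2015  0.213 ] angle 0.3565 pivot dist 0.0255
114
upper outer [-0.0673 -0.2105  0.2678] [ 0.0608 -0.2105  0.22  ] angle 0.3565 pivot dist 0.0309
104
lower outer [-0.0685 -0.2105  0.2379] [ 0.0544 -0.2105  0.1925] angle 0.354 pivot dist 0.0031
[249. 249. 249. 249. 244. 204. 161. 151. 151. 153. 154. 156. 158. 158.
 159. 163.] [ 88. 181. 246. 250. 240. 193. 167. 165. 164. 163. 161. 161. 159. 160.
 154. 118.]
```

View pics/w8z.png

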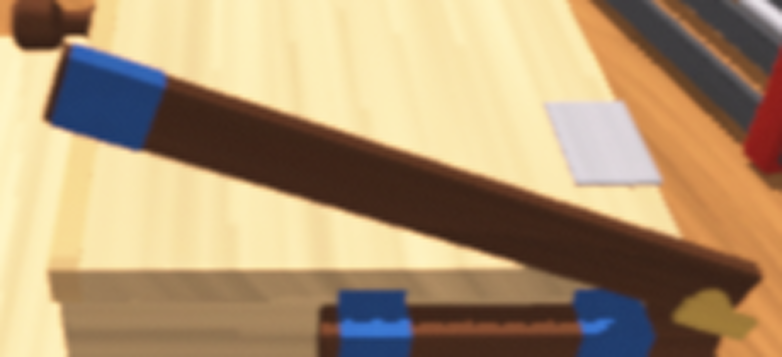

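The blade angle comes out at 0.354–0.357 rad in this view. Both edge offsets from the pivot match (25.5 against 26 mm, and 3 against 0 mm). With the earlier estimates I'll aim for 0.362. Next is the lid knob.

```bash
python3 - <<'E'
from cell import r,optics
from h import *
import pickle
s=pickle.load(open("w8.pkl","rb"))
P=[R.T@(onplane(s,c,R[:,1],R[:,1]@T-.2)-T) for c in ((300,189.09),(400,188.85))];print("lid ref edge",P)
def q(tilt):
    z=R@np.array([0,np.sin(tilt),-np.cos(tilt)]);y=R@np.array([1.,0,0]);x=np.cross(y,z);return Rotation.from_matrix(np.stack([x,y,z],1)).as_quat()
r.move_pose(W([-.3,-.25,.45]),q(.5))
phi=.25;k=lknob(0)+[0,0,.003]
r.move_pose(tcp_for(k+[-.03,0,.12],phi),quat(phi))
r.move_gripper(.06)
s=optics.snapshot("wrist");cv2.imwrite("pics/w9.png",s["image"][:,:,::-1])
print(r.get_time_s(),r.get_joint_positions().round(2),proj(s,W(lknob(0))))
E
```

```text
lid ref edge [array([-0.07871487, -0.2       ,  0.17993786]), array([ 0.04735585, -0.2       ,  0.18057375])]
22.3667 [ 0.27  0.12 -0.55  2.05  0.27  0.79  0.87] [324.87674649 192.53912552]
```

View pics/w9.png

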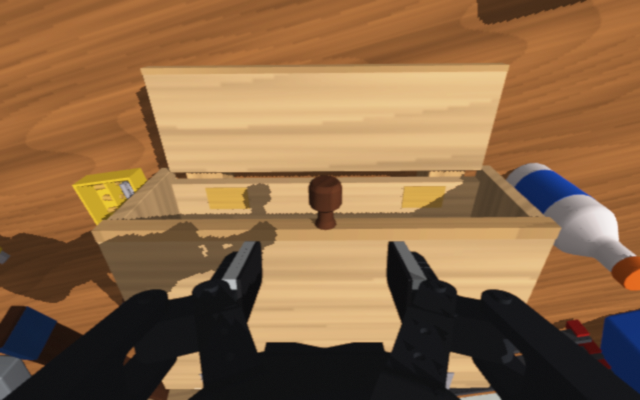

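The reference lid edge measures z = 0.180 m (0.181 expected) and tilts −0.005 rad, so the blade is about 0.36 rad. The knob is at (325,190) against (325,193) predicted. Descending, gripping and lifting along the arc.

```bash
python3 - <<'E'
from cell import r,optics
from h import *
phi0=.25;k0=lknob(0)+[0,0,.003]
print(r.servo_line(tcp_for(k0,phi0),speed=.1,f_stop=12),r.get_wrist_force().round(1))
r.move_gripper(0.0)
print("open",r.get_opening(),r.get_wrist_force().round(1),R.T@(r.get_tcp_pos()-T))
s=optics.snapshot("wrist");cv2.imwrite("pics/w10.png",s["image"][:,:,::-1])
print(r.get_time_s(),r.get_joint_positions().round(2))
for a in (.12,.24,.36): 
    k=lknob(a)+.003*np.array([np.sin(a),0,np.cos(a)])
    j=r.inverse_kinematics(tcp_for(k,phi0-a),quat(phi0-a));print(a,None if j is None else np.round(j,2))
E
```

```text
False [ 0.2  0.2 -0.3]
open 0.026038100794971965 [-1.5  1.9  2.7] [-0.14915936  0.00069976  0.16578717]
24.2 [ 0.17  0.36 -0.45  2.11  0.54  0.54  0.64]
0.12 [ 0.27  0.37 -0.54  1.99  0.36  0.75  0.84]
0.24 [ 0.32  0.4  -0.58  1.85  0.27  0.96  0.94]
0.36 [ 0.34  0.45 -0.6   1.7   0.21  1.17  1.  ]
```

View pics/w10.png

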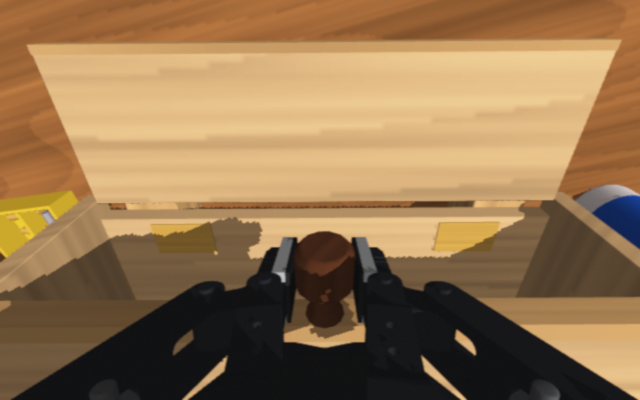

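The lid knob is held centrally at (325,265) with a 26 mm opening, and the front still lies flat. Lifting in small arc steps.

```bash
python3 - <<'E'
from cell import r,optics
from h import *
phi0=.25
for a in (.06,.12,.18,.24,.30,.362):
    k=lknob(a)+.003*np.array([np.sin(a),0,np.cos(a)])
    st=r.servo_line(tcp_for(k,phi0-a),speed=.06,frame=quat(phi0-a),f_stop=60)
    print(a,st,r.get_wrist_force().round(1),round(r.get_opening(),4),(r.get_tcp_pos()-tcp_for(k,phi0-a)).round(4))
    if st:break
r.wait(.4)
print(r.get_time_s(),r.get_wrist_force().round(1))
import pickle
for n in ("wrist","side","top"):
    s=optics.snapshot(n);pickle.dump(s,open(n+"11.pkl","wb"));im=s["image"][:,:,::-1]
    if n=="side": im=cv2.resize(im[100:260,270:430],None,fx=3.6,fy=3.6,interpolation=cv2.INTER_CUBIC)
    cv2.imwrite(f"pics/{n}11.png",im)
E
```

```text
0.06 False [ 3.2  3.6 -5.8] 0.0263 [ 0.0002  0.0007 -0.0005]
0.12 False [ 3.9  4.5 -6.6] 0.0263 [ 0.0001  0.0007 -0.0007]
0.18 False [ 3.3  4.5 -7.4] 0.0261 [ 0.0001  0.0007 -0.0008]
0.24 False [ 3.   5.4 -7. ] 0.026 [-0.0001  0.0008 -0.0011]
0.3 False [ 1.9  4.5 -6.6] 0.0259 [-0.0002  0.0009 -0.0013]
0.362 False [ 1.4  5.4 -6.9] 0.0264 [-0.0004  0.0009 -0.0015]
27.1083 [ 2.3  5.4 -7.2]
```

View pics/side11.png

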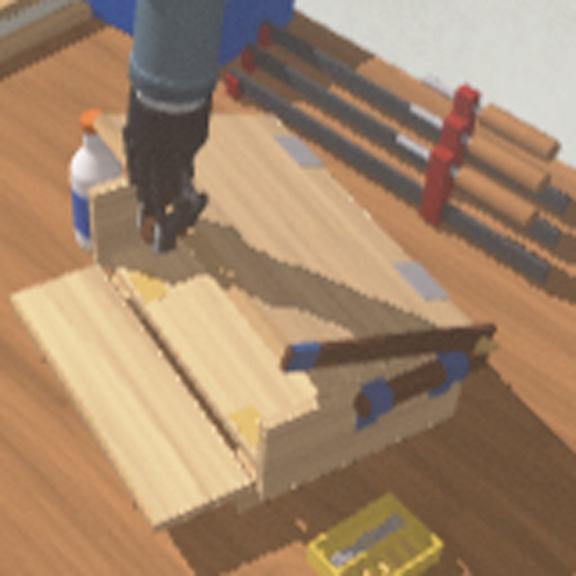

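View pics/wrist11.png

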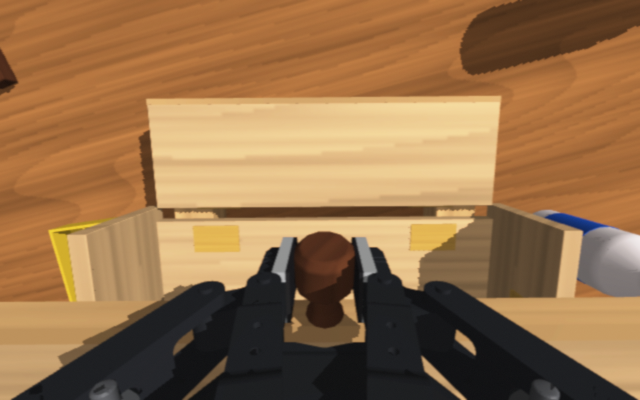

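View pics/top11.png

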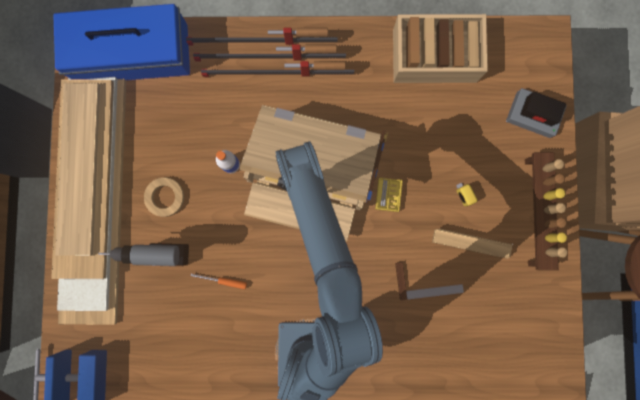

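The lid is up and held at about 7 N of load, with no slip. The front is flat, and the glue, tray, roll and other things are where they were. As an independent check of the angle, I'll compare the lid's visible front corner and edges with predictions.

```bash
python3 - <<'E'
from h import *
import pickle
s=pickle.load(open("side11.pkl","rb"));w=pickle.load(open("wrist11.pkl","rb"))
def lp(a,l,y,h): return W([.12-l*np.cos(a)+h*np.sin(a),y,.165+l*np.sin(a)+h*np.cos(a)])
for a in (.30,.36,.42):
    print(a,"FL top zoom",((proj(s,lp(a,.242,.2,.016))-[270,100]+.36)*3.6).round(1),"FL bot",((proj(s,lp(a,.242,.2,0))-[270,100]+.36)*3.6).round(1),"FR bot",((proj(s,lp(a,.242,-.2,0))-[270,100]+.36)*3.6).round(1),
      "wrist front edge top/bot rows at y=.17",proj(w,lp(a,.242,.17,.016)).round(1),proj(w,lp(a,.242,.17,0)).round(1),proj(w,lp(a,.242,-.15,0)).round(1))
cv2.imwrite("pics/s11z.png",cv2.resize(s["image"][125:215,285:375,::-1],None,fx=6.5,fy=6.5,interpolation=cv2.INTER_CUBIC))
cv2.imwrite("pics/w11z.png",cv2.resize(w["image"][270:400,0:640,::-1],None,fx=1.25,fy=3,interpolation=cv2.INTER_CUBIC))
for a in (.30,.36,.42):
    print(a,((proj(s,lp(a,.242,.2,.016))-[285,125]+.42)*6.5).round(1),((proj(s,lp(a,.242,-.2,0))-[285,125]+.42)*6.5).round(1),((proj(s,lp(a,.242,-.2,.016))-[285,125]+.42)*6.5).round(1))
E
```

```text
0.3 FL top zoom [ 96.7 124.5] FL bot [ 93.5 137. ] FR bot [278.6 379. ] wrist front edge top/bot rows at y=.17 [659.4 302.6] [631.9 280.9] [ 52.2 280.5]
0.36 FL top zoom [100.7 113. ] FL bot [ 96.7 125.7] FR bot [283.9 367.1] wrist front edge top/bot rows at y=.17 [687.4 328. ] [656.2 301.1] [ 30.7 300.6]
0.42 FL top zoom [105.5 101.5] FL bot [100.7 114.2] FR bot [289.9 355. ] wrist front edge top/bot rows at y=.17 [719.1 359.2] [683.7 325.9] [  6.4 325.3]
0.3 [77.4 62.7] [406.  522.1] [415.6 498.7]
0.36 [84.7 42. ] [415.4 500.8] [426.8 476.7]
0.42 [93.3 21.1] [426.4 478.9] [439.4 454.4]
```

View pics/s11z.png

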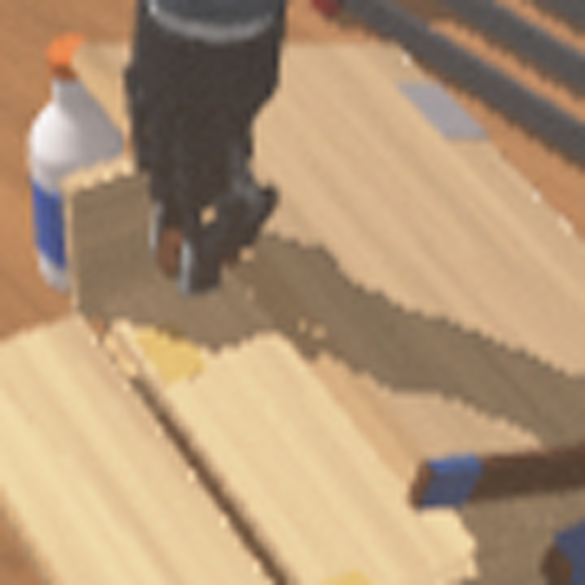

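View pics/w11z.png

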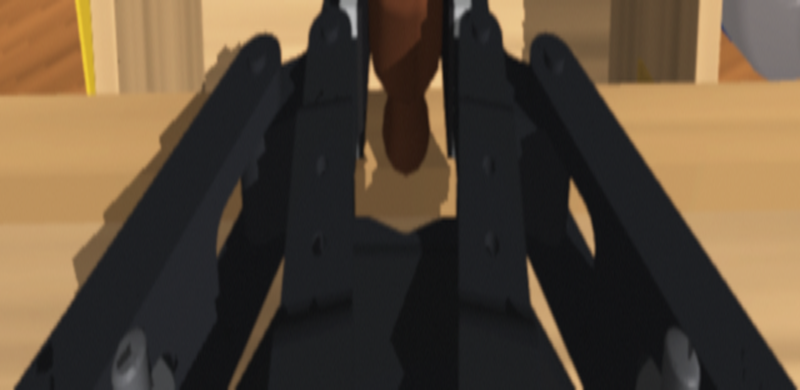

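The lid's front lower edge shows at wrist rows 301 (left) and 298 (right) against 301 predicted for 0.36 rad. In the side view its front-left corner is at (78,42) against (85,42) predicted. The arm's height gives about 0.357 rad. All agree with the blade's roughly 0.357, so I'll do a final stillness check and hand in.

```bash
python3 - <<'E'
from cell import r
z=[r.get_tcp_pos()[2]]
r.wait(.5); z.append(r.get_tcp_pos()[2]); print(z,abs(r.get_joint_vel()).max(),r.get_wrist_force().round(1),r.get_opening(),r.get_time_s())
r.job_done(); print(r.get_time_s())
E
```

```text
[np.float64(0.2591468777563232), np.float64(0.2591657540267877)] 0.001337713262041453 [ 3.4  5.8 -6.3] 0.025718095102146968 27.7583
the job is handed in; nothing more can be done
the job is handed in; nothing more can be done
```

I pulled the fall front fully down, raised the lid parallel to the bevel blade, and handed the job in at about 28 s with the gripper still holding it. The hand-in gave no verdict, so what follows rests on my own checks.

- **Front:** I pulled it open by its left knob to about 0.68 rad, then pushed it down to its stop from the inside with closed fingers. The fingertip stopped at 64 mm with 20 N, against 63 mm expected, and the panel corners were within 2 px of where a level panel should be.
- **Lid angle:** I lifted the lid to about 0.357 rad by its knob. That comes from the arm's position, and the wrist camera agrees to within about 0.01 rad; the side view agrees too.
- **Blade angle:** The closest wrist view gave 0.354–0.357 rad, or about 0.36 after correcting against a level lid edge. Rougher side and top views earlier gave 0.34–0.44; I relied on the close view because its edges matched the given blade size within about 3 mm.
- **Hold:** The hand was still before hand-in, with less than 0.02 mm of drift in 0.5 s. It was carrying a steady 6–7 N, and the knob had not slipped.
- **Surroundings:** By eye, the bevel and the bystanders looked unmoved in the last pictures. I did not measure their positions.

One straight-line move during the push-down was refused because the joint range ran out. I finished the push with a smaller tool tilt.

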